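# Ready the lens pen over the microscope eyepiece

## Task

Clean-up of the microscope's optics: set the two eyepieces standing on the blue mat, one at a time, barrel down and fully home into the two bores of the aluminium block (either way round). Then draw the lens pen out of its sloping holder, turn it upright with the tip pointing straight down, and finish while holding it still like that, its tip a few centimetres above the glass of the wider eyepiece without touching it. Do not tip an eyepiece over and leave the other things on the bench where they are.

Things in the scene. Friction and masses are not known exactly. Their poses are not given: they have to be found in the camera images.
- wide_eyepiece: The wider eyepiece, loose, stands upright on the mat: steel barrel 30 mm in diameter and 30 mm long below, black round head 50 mm in diameter and 32 mm tall above it (62 mm in all), glass disc 32 mm across in the middle of its top. Mass about 0.11 kg. Origin: centre of the barrel's lower end; z up through the head.
- wide_eyepiece_top (a point): Middle of the wide eyepiece's top face (its glass), 62 mm above its origin.
- narrow_eyepiece: The narrower eyepiece: the same barrel (30 mm diameter, 30 mm long) and head height (32 mm, 62 mm in all), but the black head is 36 mm in diameter. Mass about 0.08 kg. Origin: centre of the barrel's lower end; z up through the head.
- block: Fixed aluminium block 160 (its x) x 66 (its y) x 40 mm (height) on the mat, with two upright blind bores 33 mm in diameter (2 mm chamfer, 34 mm deep) 45 mm either side of its centre along its x. A seated eyepiece's head rests on the block's top. Origin: centre of its underside, z up.
- block_hole0 (a point): Centre of the mouth of one bore (at the block's -x end), in the block's top face; z up.
- block_hole1 (a point): Centre of the mouth of the other bore (at the block's +x end), in the block's top face; z up.
- holder: Fixed pen holder: dark base plate 110 (x) x 70 (y) x 10 mm carrying a grey block 34 x 34 x 60 mm that leans 0.75 rad (43 degrees) from vertical towards the holder's +x, between two cheek plates (44 mm over all across y, up to 46 mm high). A 17 mm bore, 52 mm deep, runs down the leaning block from its upper end. Origin: centre of the base's underside, z up.
- holder_mouth (a point): Centre of the mouth of the holder's bore, 64 mm above and 11 mm in +x of the holder's origin. The bore's axis rises from here along (sin 0.75, 0, cos 0.75) in the holder's frame.
- pen: The lens pen, loose: a black round rod 14 mm in diameter and 140 mm long, its last 16 mm at the tip tapering to 6 mm; mass about 0.04 kg, centre of mass about 75 mm from the tip. At the start it stands tip down in the holder's bore, leaning with it; some 88 mm stand out. Origin: the tip's end; z runs along the pen from the tip to the tail.
- flux_tin: Bystander: small aluminium tin, 36 mm in diameter, 26 mm high, on the mat between the eyepieces. Origin: centre of its underside.
- board: Bystander: green circuit board 60 x 125 x 7 mm lying on the mat near the robot. Origin: centre of its underside.
- screwdriver: Bystander: black-handled screwdriver, 170 mm long, lying across the far edge of the mat.
- jar: Bystander: amber jar, 52 mm in diameter, 70 mm high, to the right of the mat. Origin: centre of its underside.
- spool: Bystander: solder spool, 60 mm in diameter, 42 mm high, to the left of the mat. Origin: centre of its underside.
- tweezers: Bystander: steel tweezers, 120 mm long, 7 mm high, lying to the left of the mat.
- mug: Bystander: white mug, 76 mm in diameter, 90 mm high, with a handle, to the right of the mat. Origin: centre of its underside.
Not all that is in view belongs to the job. Of the things that look like the block, take the one that is farthest from the robot's base at the start.

How it is judged (in metres and radians):
On the way, in this order (a step that is already met when the one before it is completed fails the run):
1. both eyepieces stand fully home in the block's bores, let go ((((horizontal distance between wide_eyepiece and block_hole0 below 0.004 m and z of wide_eyepiece in the frame of block_hole0 below -0.027 m and angle between wide_eyepiece's own z axis and vertical below 0.07 rad) and (horizontal distance between narrow_eyepiece and block_hole1 below 0.004 m and z of narrow_eyepiece in the frame of block_hole1 below -0.027 m and angle between narrow_eyepiece's own z axis and vertical below 0.07 rad)) or ((horizontal distance between wide_eyepiece and block_hole1 below 0.004 m and z of wide_eyepiece in the frame of block_hole1 below -0.027 m and angle between wide_eyepiece's own z axis and vertical below 0.07 rad) and (horizontal distance between narrow_eyepiece and block_hole0 below 0.004 m and z of narrow_eyepiece in the frame of block_hole0 below -0.027 m and angle between narrow_eyepiece's own z axis and vertical below 0.07 rad))) and contact force between each of wide_eyepiece, narrow_eyepiece and the fingers below 0.2 N), for 0.2 s.
2. the pen is drawn clear of its holder in the fingers (contact force between pen and the fingers above 0.5 N and contact force between pen and holder below 0.2 N and distance between pen and holder_mouth above 0.03 m and height (world z) of pen above 0.075 m), for 0.2 s.
At the end, for the whole second after the job is handed in: Both eyepieces home in the bores (4 mm of the axis, 27 mm deep, upright within 0.07 rad), let go; fingers alone hold the pen, still, tip down within 0.2 rad of vertical, its tip within 16 mm sideways of the middle of the wide eyepiece's glass and 10 to 90 mm above it (all of step 1 and contact force between pen and the fingers above 0.5 N and contact force between pen and wide_eyepiece below 0.2 N and contact force between pen and narrow_eyepiece below 0.2 N and contact force between pen and block below 0.2 N and contact force between pen and holder below 0.2 N and angle between pen's own z axis and vertical below 0.2 rad and horizontal distance between pen and wide_eyepiece_top below 0.016 m and z of pen in the frame of wide_eyepiece_top between 0.01 and 0.09 m and linear speed of pen below 0.03 m/s and angular speed of pen below 0.3 rad/s); the arm keeps its last pose, push and grip.
It fails at once if a bystander (tin, board, screwdriver, jar, spool, tweezers or mug) is pushed more than 30 mm from its place (distance of any of flux_tin, board, screwdriver, jar, spool, tweezers, mug from where it was at the start of the episode above 0.03 m).
It fails at once if an eyepiece is tipped over (angle between any of wide_eyepiece, narrow_eyepiece's own z axis and vertical above 0.7 rad).
It also fails if it takes over 72 s, if anything falls off the work surface, if the arm or the gripper's body presses on something with over 40 N, if the wrist force passes 120 N, or if a joint passes its speed limit or range.

## Robot

A 6-joint arm with a two-finger parallel gripper is mounted at the origin on the work surface. World frame = base frame: x ahead of the robot, y to its left, z up, the work surface at z = 0. Lengths are in mm, angles in rad, forces in N, time in s.
With the tool pointing down it reaches from about 275 to 750 mm from the base axis. Payload 10.2 kg.
Tool frame: the origin (TCP) lies between the finger pads; the fingertips stand 14 mm ahead of it and the grasp point (between the pads) lies 5 mm behind it; z points along the fingers, y is the direction in which the jaws open and shut (so a half turn about z gives the same grasp; the last joint's range is limited). The gripper opens to 85 mm and grips with 20 to 120 N. Pads are 22 mm wide; open, the fingers measure 114 mm over their backs; the gripper's body (76 mm by 85 mm) begins 54 mm behind the grasp point. The pads swing forward as they close: fully open they stand 13 mm farther back than shut.
Start: joints at [-1.443, 0.313, 1.498, -0, 1.331, -0.223], TCP at [180.403, -493.037, 245.294] pointing down, gripper open.
Joint ranges: [-2.94, 2.94], [-0.97, 2.17], [0.19, 2.56], [-1.23, 4.37], [0.02, 3.11], [-2.88, 2.88]. Speed limits (rad/s): [2.39, 2.39, 3.01, 3.14, 3.14, 3.14].

## Interface

Orientations are given as a unit quaternion [w, x, y, z].
In Python, from workcell import * gives the robot as it stands.
- The arm moves only by the tool play_rows, never from a script. Its argument "deltas" is a list that holds one entry, the list of rows, each a list of 7 numbers: the shift along the world's x, y, z in m, then the turn, a rotation vector about the world's x, y, z in degrees, then the finger opening in m, from 0 to 0.0854. In form: [[[x, y, z, wx, wy, wz, hand], ...]]. A call has 1 to 20 rows; each row shifts and turns the commanded pose from where the row before left it; what a row does not reach is not made up. A row lasts 1/8 s, in which the tool goes at most 62.5 mm and 10.7 degrees, less where a joint would pass 70% of its speed; a pose out of reach is approached as far as the arm can. A call with a gripper value outside its range is refused whole. The fingers move at their own pace and stop on an object; "force" is the grip in N (left out, the last holds). Time passes only in rows, so rows that do not move let the fingers close. It gives the time, the measured TCP pose, the force and the opening at its end, in the units of the state.
- observe(): the state, without advancing time (a new reading comes with each control period).
- snapshot(name): name is "scene" or "top" or "wrist"; returns a dict with "frame" (480x640x3 uint8, red, green, blue), "intrinsics" (3x3 intrinsics, pixels), "R" (3x3) and "t" (3): a world point X has camera coordinates R X + t; the wrist camera has in their place "hand_eye" (4x4, takes a point from camera to tool coordinates, whose origin is the TCP and whose axes are the flange's). Camera axes: x right, y down, z forward; pixel columns grow to the right and rows downward; lengths in mm; the calibration is good to about 2 mm. A picture is of the moment at which its call begins: read the wrist's pose just before it. There is no depth.
- job_done(): hands the job in, once; it reports no verdict.
The state is a dict: "t": time; "joint_positions": joint angles; "dq": joint speeds; "joint_torque": joint torques, N m; "eef_pos": TCP position; "tcp_rot": TCP orientation; "contact_force": force on the tool from outside, world axes, zero at the start; "moment": the same for the moment, N m; "width": opening from 0.0 (shut) to 1.0 (fully open).
Only numpy, scipy, OpenCV 4.12 (cv2) and the standard library are available. Lean on these libraries where they do the work, as an engineer would, in place of code of your own. Each camera call takes 0.05 s, during which the arm holds its last target. There are 200 camera calls.

## Working session

There is one attempt and no reset: what is moved stays moved. The work goes in short steps, Python scripts to look and compute and a tool call to move; the robot and the scene stay as the last step left them, time stands still between calls to the robot, and variables do not carry over. Pictures are saved under pics/ and viewed, about 8 in all and at most 12, crops included, and the job is handed in when it is done.

Besides the shell and the picture viewer there is one more tool, called after "Request:" in YAML: its name, and indented under it one key for each argument. play_rows: Moves the arm, as the interface text tells. Its arguments: {"type":"object","properties":{"deltas":{"type":"array"},"force":{"type":"number"}},"required":["deltas"]}

```bash
ls; mkdir -p pics
cat > h.py <<'E'
from workcell import *
import numpy as np, cv2, json
from scipy.spatial.transform import Rotation as Ro
def snap(n,f):
    s0=observe(); s=snapshot(n); cv2.imwrite('pics/'+f+'.png',cv2.cvtColor(s['frame'],cv2.COLOR_RGB2BGR))
    K=np.array(s['intrinsics'])
    if n=='wrist':
        w,x,y,z=s0['tcp_rot']; Rt=Ro.from_quat([x,y,z,w]).as_matrix(); H=np.array(s['hand_eye'])
        Rwc=Rt@H[:3,:3]; c=Rt@H[:3,3]+np.array(s0['eef_pos']); R=Rwc.T; t=-R@c
    else: R=np.array(s['R']); t=np.array(s['t'])
    np.savez('pics/'+f+'.npz',K=K,R=R,t=t)
    return s
def ray(f,u,v,z):
    d=np.load('pics/'+f+'.npz'); K,R,t=d['K'],d['R'],d['t']
    c=-R.T@t; r=R.T@np.linalg.inv(K)@np.array([u,v,1.])
    return c+r*(z-c[2])/r[2]
def proj(f,X):
    d=np.load('pics/'+f+'.npz'); p=d['K']@(d['R']@np.array(X,float)+d['t']); return p[:2]/p[2]
E
python3 - <<'E'
from h import *
print(observe())
for n in ('scene','top'):
    snap(n,n+'0'); d=np.load(f'pics/{n}0.npz'); print(n,-d['R'].T@d['t'],d['K'][0,0])
E
```

```text
pics
{'t': 0.0, 'joint_positions': array([-1.44339885e+00,  3.13449109e-01,  1.49845015e+00,  4.35629938e-06,
        1.33098566e+00, -2.23346326e-01]), 'dq': array([-0.00158855, -0.0011486 ,  0.00096241,  0.00203591, -0.00034344,
       -0.00041354]), 'joint_torque': array([-1.05868294e-03, -4.12265575e+01, -2.59743243e+01, -2.10423559e-04,
        4.23483521e-03,  6.39097266e-06]), 'eef_pos': array([ 180.37280802, -492.78613809,  244.73059919]), 'tcp_rot': array([-6.45288020e-04,  9.84661604e-01,  1.74473801e-01,  3.30990118e-05]), 'contact_force': array([-0.56168979,  0.38532217, -0.88738402]), 'moment': array([3.13976017e-03, 3.47872238e-02, 5.38073737e-05]), 'width': 1.002361556411968}
scene [1060.96181636  585.07973969  601.84907092] 456.58592752700923
top [ 341.91613704   -4.31222436 1362.20318606] 479.035362009633
```

View pics/top0.png

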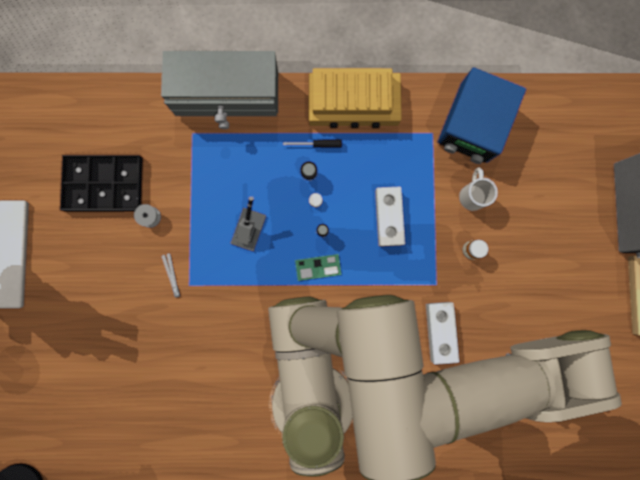

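View pics/scene0.png

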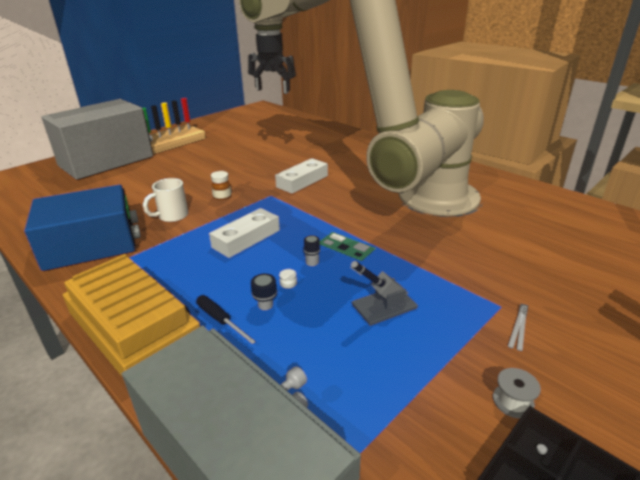

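In the top view, two things look like the block: one on the mat at (390,216) and one on the wood at (443,333). The one on the mat is farther from the base, at about (312,400). The wide eyepiece is at (309,170), the narrow one at (322,230), the tin at (316,200) and the holder at (249,225). I'll confirm with an enlarged crop.

Run:
```python
from h import *
for p,z in [((390,216),40),((443,333),40),((312,400),0),((309,170),62),((322,230),62),((316,200),26),((249,225),10)]: print(p,ray('top0',*p,z).round(0))
im=cv2.imread('pics/top0.png')[130:290,225:425]; cv2.imwrite('pics/c1.png',cv2.resize(im,None,fx=4,fy=3.75,interpolation=cv2.INTER_CUBIC)[:600] if 0 else cv2.resize(im,(750,600),interpolation=cv2.INTER_CUBIC))
```

```text
(390, 216) [ 519. -216.   40.]
(443, 333) [ 197. -356.   40.]
(312, 400) [11.  3.  0.]
(309, 170) [645.   9.  62.]
(322, 230) [478. -26.  62.]
(316, 200) [567. -10.  26.]
(249, 225) [499. 180.  10.]
```

View pics/c1.png

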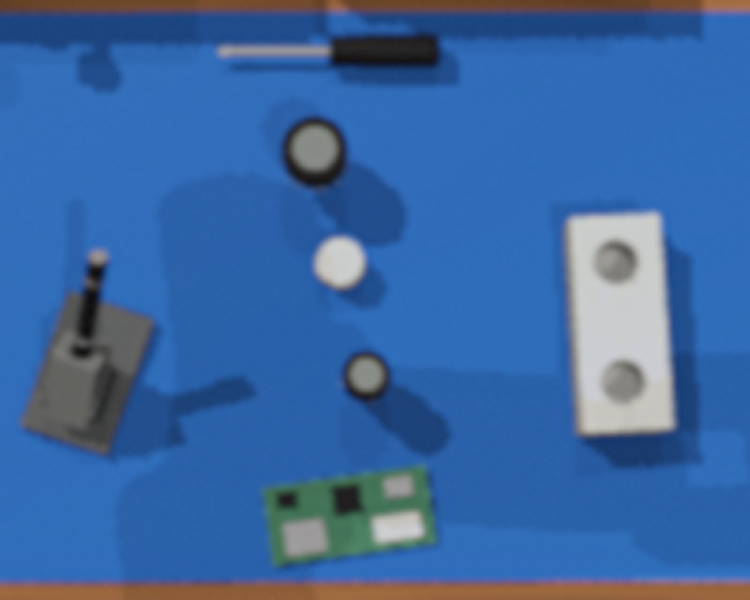

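The crop confirms the block on the mat: bores at full-image pixels (389,200) and (391,232), and it is the one farther away. I'll get the wrist camera offset and finer coordinates.

Run:
```python
from h import *
s=snap('wrist','w0'); print(np.array(s['hand_eye']).round(3),s['intrinsics'])
f=lambda u,v,z:ray('top0',225+u/3.75,130+v/3.75,z).round(1)
for n,a in dict(wide=(315,148,62),narrow=(366,375,62),h_far=(615,261,40),h_near=(622,381,40),mouth=(82,347,64),tail=(97,257,128),tin=(340,262,26),c0=(567,214,40),c1=(577,434,40),b0=(73,293,10),b1=(155,320,10),b2=(107,454,10),b3=(24,424,10)).items(): print(n,f(*a))
```

```text
[[ 1.00000e-03 -9.66000e-01 -2.58000e-01  6.60010e+01]
 [ 1.00000e+00  1.00000e-03  0.00000e+00 -1.15000e-01]
 [ 0.00000e+00 -2.58000e-01  9.66000e-01 -1.28707e+02]
 [ 0.00000e+00  0.00000e+00  0.00000e+00  1.00000e+00]] [[378.46334051   0.         313.77591485]
 [  0.         378.46334051 235.91774857]
 [  0.           0.           1.        ]]
wide [646.4   9.2  62. ]
narrow [478.4 -27.6  62. ]
h_far [ 565.6 -213.9   40. ]
h_near [ 475.8 -217.7   40. ]
mouth [499.2 178.7  64. ]
tail [554.3 159.9 128. ]
tin [567.7  -9.1  26. ]
c0 [ 601.2 -178.6   40. ]
c1 [ 436.5 -183.7   40. ]
b0 [547.  193.5  10. ]
b1 [526.2 131.2  10. ]
b2 [424.6 166.7  10. ]
b3 [447.4 229.4  10. ]
```

Request:
play_rows:
  deltas:
    - [[0.034,0.0277,-0.0045,0,0,-2.01,0.085],[0.034,0.0277,-0.0045,0,0,-2.01,0.085],[0.034,0.0277,-0.0045,0,0,-2.01,0.085],[0.034,0.0277,-0.0045,0,0,-2.01,0.085],[0.034,0.0277,-0.0045,0,0,-2.01,0.085],[0.034,0.0277,-0.0045,0,0,-2.01,0.085],[0.034,0.0277,-0.0045,0,0,-2.01,0.085],[0.034,0.0277,-0.0045,0,0,-2.01,0.085],[0.034,0.0277,-0.0045,0,0,-2.01,0.085],[0.034,0.0277,-0.0045,0,0,-2.01,0.085],[0,0,0,0,0,0,0.085],[0,0,0,0,0,0,0.085]]
  force: 40

```text
t: 1.65
eef_pos: [520.1, -216.2, 200.1]
tcp_rot: [-0.0, 1.0, 0.0, -0.0]
contact_force: [-0.4, -0.6, -0.1]
width: 0.989
```

Run:
```python
from h import *
s=snap('wrist','w1'); o=observe(); print(o['eef_pos'],o['tcp_rot'],o['t'],proj('w1',[565.6,-213.9,40]),proj('w1',[475.8,-217.7,40]))
```

```text
[ 519.89134537 -216.59266309  200.29200145] [ 2.66404217e-05  9.99999957e-01 -2.51818305e-04 -1.47908219e-04] 1.7 [311.18235872 162.66077284] [315.90677803 274.97945596]
```

View pics/w1.png

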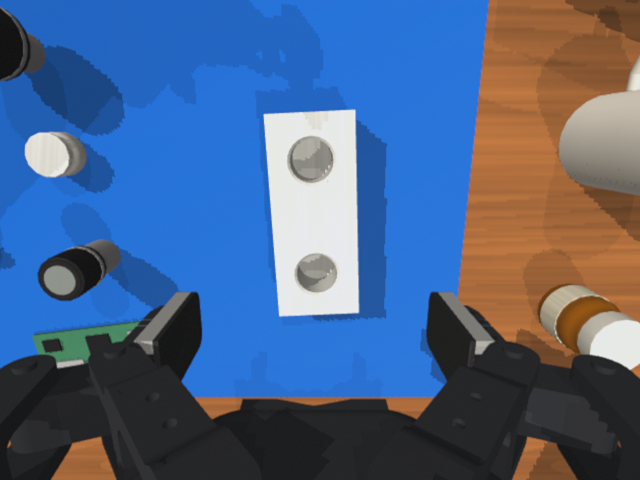

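The wrist view shows the block with bores at (311,159) and (316,272), matching the predictions from the top camera. I'll refine them in a metric rectified view.

```bash
cat >> h.py <<'E'
def rect(f,cx,cy,z,half,ppm=4):
    "metric top view of plane z: returns image; col=(cy+half-y)*ppm, row=(cx+half-x)*ppm"
    W=np.float32([[cx+half,cy+half],[cx+half,cy-half],[cx-half,cy-half],[cx-half,cy+half]])
    src=np.float32([proj(f,[a,b,z]) for a,b in W]); n=2*half*ppm
    M=cv2.getPerspectiveTransform(src,np.float32([[0,0],[n,0],[n,n],[0,n]]))
    return cv2.warpPerspective(cv2.imread('pics/'+f+'.png'),M,(int(n),int(n)),flags=cv2.INTER_CUBIC)
def blobs(mask,cx,cy,half,ppm=4,amin=300):
    "prints centre(world), rect size mm, area-equivalent diameter"
    r=[]
    for c in cv2.findContours(mask,cv2.RETR_LIST,cv2.CHAIN_APPROX_NONE)[0]:
        a=cv2.contourArea(c)/ppm**2
        if a<amin: continue
        (u,v),(w,h),ang=cv2.minAreaRect(c)
        r.append((round(cx+half-v/ppm,1),round(cy+half-u/ppm,1),round(w/ppm,1),round(h/ppm,1),round(ang,1),round(2*(a/np.pi)**.5,1)))
    return r
E
python3 - <<'E'
from h import *
im=rect('w1',520,-216,40,110); g=cv2.cvtColor(im,cv2.COLOR_BGR2GRAY); hsv=cv2.cvtColor(im,cv2.COLOR_BGR2HSV)
for th in (170,195,215):
    m=((g>th)&(hsv[...,1]<60)).astype(np.uint8)*255
    print(th,blobs(m,520,-216,110))
for k in cv2.HoughCircles(cv2.GaussianBlur(g,(5,5),1),cv2.HOUGH_GRADIENT,1.5,200,param1=80,param2=25,minRadius=60,maxRadius=80)[0][:6]:
    print(520+110-k[1]/4,-216+110-k[0]/4,k[2]/4)
cv2.imwrite('pics/r1.png',im[60:820:2,240:640:2])
E
```

```text
170 [(477.9, -217.3, 32.3, 33.1, 47.7, 31.7), (567.9, -213.1, 33.8, 33.7, 47.5, 33.7), (521.6, -216.1, 161.6, 66.9, 87.2, 116.7)]
195 [(477.6, -217.6, 33.9, 34.3, 45.0, 34.2), (568.1, -213.4, 34.9, 35.0, 32.7, 34.9), (521.6, -216.1, 161.3, 66.6, 87.2, 116.3)]
215 [(477.7, -217.3, 35.5, 35.1, 4.8, 35.3), (568.0, -213.0, 36.0, 35.5, 0.0, 35.8), (521.6, -216.0, 160.9, 66.2, 87.3, 115.7)]
477.5625 -217.5625 16.9875
568.3125 -214.1875 17.0625
```

Request:
play_rows:
  deltas:
    - [[0.011,0.036,0.002,0,0,0,0.085],[0.011,0.036,0.002,0,0,0,0.085],[0.011,0.036,0.002,0,0,0,0.085],[0.011,0.036,0.002,0,0,0,0.085],[0.011,0.036,0.002,0,0,0,0.085],[0.011,0.036,0.002,0,0,0,0.085],[0,0,0,0,0,0,0.085],[0,0,0,0,0,0,0.085]]

```text
t: 2.7
eef_pos: [586.1, -1.3, 212.4]
tcp_rot: [0.0, 1.0, -0.001, -0.0]
contact_force: [0.4, 0.3, -0.4]
width: 0.993
```

Run:
```python
from h import *
s=snap('wrist','w2'); o=observe(); print(o['eef_pos'],o['t'],proj('w2',[646.4,9.2,62]),proj('w2',[478.4,-27.6,62]))
```

```text
[586.11894947  -1.46087881 212.33831867] 2.75 [299.5260723 142.810691 ] [345.79880246 350.97877704]
```

View pics/w2.png

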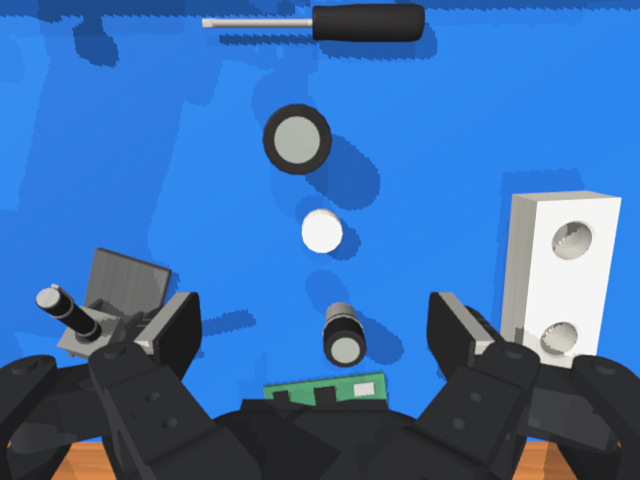

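The wide eyepiece's glass is at (297,140), the narrow one's at (345,349) and the tin at (322,231). I'll measure the glass discs.

Run:
```python
from h import *
for n,x,y in(('wide',647,9),('narrow',478,-27)):
    im=rect('w2',x,y,62,32); g=cv2.cvtColor(im,cv2.COLOR_BGR2GRAY); hsv=cv2.cvtColor(im,cv2.COLOR_BGR2HSV)
    print(n,[blobs(((g>th)&(hsv[...,1]<60)).astype(np.uint8)*255,x,y,32,amin=150) for th in(90,120)], 'head',blobs(((g<75)).astype(np.uint8)*255,x,y,32,amin=150))
```

```text
wide [[(648.5, 11.2, 32.9, 32.9, 45.0, 32.8)], [(648.4, 11.4, 32.2, 32.2, 90.0, 32.2)]] head [(648.5, 11.2, 33.6, 33.6, 45.0, 33.7), (648.4, 11.0, 48.8, 49.5, 90.0, 49.0)]
narrow [[(479.2, -27.0, 24.5, 24.0, 90.0, 24.2)], [(479.2, -26.9, 23.5, 23.2, 90.0, 23.4)]] head [(479.2, -26.9, 25.3, 24.9, 45.0, 25.1), (486.3, -25.6, 46.1, 35.9, 75.1, 40.9)]
```

Request:
play_rows:
  deltas:
    - [[0.0311,0.0063,-0.02,0,0,0,0.085],[0.0311,0.0063,-0.02,0,0,0,0.085],[0,0,-0.025,0,0,0,0.085],[0,0,-0.025,0,0,0,0.085],[0,0,-0.025,0,0,0,0.085],[0,0,-0.025,0,0,0,0.085],[0,0,-0.0144,0,0,0,0.085],[0,0,-0.01,0,0,0,0.085],[0,0,0,0,0,0,0.085],[0,0,0,0,0,0,0.04],[0,0,0,0,0,0,0.04],[0,0,0,0,0,0,0.04],[0,0,0,0,0,0,0.04],[0,0,0,0,0,0,0.04],[0,0,0,0,0,0,0.04]]
  force: 40

```text
t: 4.62
eef_pos: [649.1, 12.5, 48.9]
tcp_rot: [0.0, 1.0, 0.0, 0.001]
contact_force: [0.0, 0.2, 5.7]
width: 0.577
```

Request:
play_rows:
  deltas:
    - [[0,0,0.02,0,0,0,0.04],[0,0,0.03,0,0,0,0.04],[0,0,0.03,0,0,0,0.04],[0,0,0,0,0,0,0.04],[0,0,0,0,0,0,0.04]]

```text
t: 5.25
eef_pos: [648.1, 12.6, 127.1]
tcp_rot: [-0.0, 1.0, -0.0, -0.001]
contact_force: [-0.5, -0.2, -1.8]
width: 0.576
```

Run:
```python
from h import *
s=snap('wrist','w3'); o=observe(); p=o['eef_pos']; print(p,o['tcp_rot'],o['contact_force'],o['width'])
x,y,z=p; zt=z+14
im=rect('w3',x,y,zt,32); g=cv2.cvtColor(im,cv2.COLOR_BGR2GRAY); hsv=cv2.cvtColor(im,cv2.COLOR_BGR2HSV)
print([blobs(((g>th)&(hsv[...,1]<60)).astype(np.uint8)*255,x,y,32,amin=150) for th in(90,120)])
cv2.imwrite('pics/v3.png',np.hstack([cv2.imread('pics/w3.png')[220:,150:500],cv2.resize(im,(260,260))]))
```

```text
[647.9868146   12.66560187 126.67210381] [-1.89981840e-04  9.99999348e-01  2.15889298e-06 -1.12582798e-03] [-0.25450394  0.13377574 -1.31277792] 0.5765400957025907
[[(np.float64(646.0), np.float64(13.2), 33.5, 33.0, 90.0, 33.2)], [(np.float64(646.0), np.float64(13.3), 33.0, 32.8, 90.0, 32.9)]]
```

View pics/v3.png

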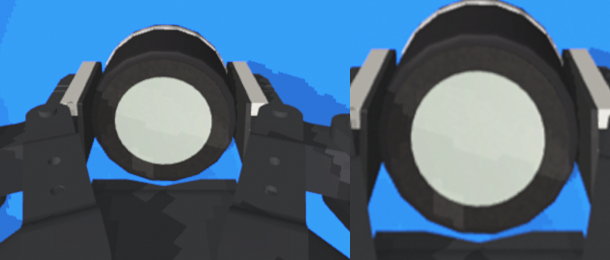

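The eyepiece is held well, centred in the jaws with the glass offset about 0 mm. Next I'll carry it over the far bore.

Request:
play_rows:
  deltas:
    - [[-0.0135,-0.0376,0,0,0,0,0.04],[-0.0135,-0.0376,0,0,0,0,0.04],[-0.0135,-0.0376,0,0,0,0,0.04],[-0.0135,-0.0376,0,0,0,0,0.04],[-0.0135,-0.0376,0,0,0,0,0.04],[-0.0137,-0.0379,0,0,0,0,0.04],[0,0,-0.02,0,0,0,0.04],[0,0,-0.012,0,0,0,0.04],[0,0,0,0,0,0,0.04],[0,0,0,0,0,0,0.04],[0,0,0,0,0,0,0.04]]

```text
t: 6.68
eef_pos: [567.8, -213.2, 96.5]
tcp_rot: [0.0, 1.0, 0.0, 0.0]
contact_force: [0.3, -0.1, -1.1]
width: 0.573
```

Run:
```python
from h import *
s=snap('wrist','w4'); s=snap('scene','s4'); o=observe(); p=o['eef_pos']; print(p,o['tcp_rot'],o['contact_force'],o['width'])
u=proj('s4',[567,-213,50]).astype(int); print(u)
im=cv2.imread('pics/s4.png')[u[1]-60:u[1]+60,u[0]-80:u[0]+80]
cv2.imwrite('pics/v4.png',np.vstack([cv2.resize(im,(560,330),interpolation=cv2.INTER_CUBIC)[:330],cv2.imread('pics/w4.png')[110:380,50:610]]))
```

```text
[ 567.6018573  -213.25988513   96.3366639 ] [1.94698511e-04 9.99999928e-01 1.23690393e-04 3.01414664e-04] [ 0.2425647  -0.09168998 -1.22703486] 0.5750832644030717
[228 228]
```

View pics/v4.png

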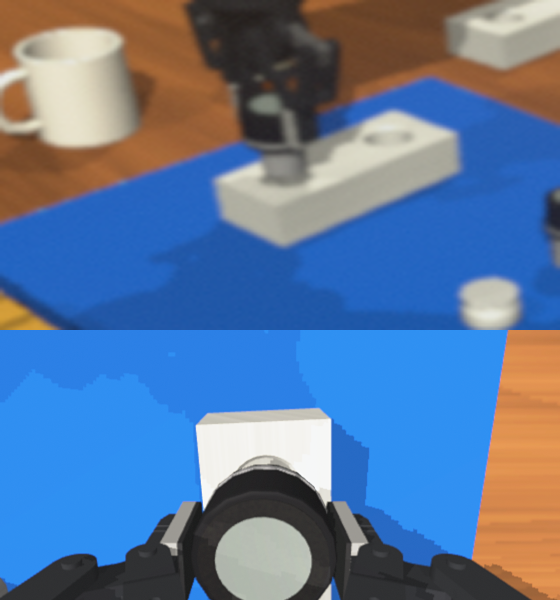

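The barrel sits over the far bore in both views. I'll lower it slowly.

Request:
play_rows:
  deltas:
    - [[0,0,-0.005,0,0,0,0.04],[0,0,-0.004,0,0,0,0.04],[0,0,-0.003,0,0,0,0.04],[0,0,-0.003,0,0,0,0.04],[0,0,0,0,0,0,0.04],[0,0,0,0,0,0,0.04]]

```text
t: 7.52
eef_pos: [567.5, -213.4, 81.0]
tcp_rot: [0.0, 1.0, -0.0, 0.0]
contact_force: [-0.6, -0.0, -1.0]
width: 0.577
```

Free with no contact force, so the barrel is about 8 mm into the bore. Going on down.

Request:
play_rows:
  deltas:
    - [[0,0,-0.004,0,0,0,0.04],[0,0,-0.004,0,0,0,0.04],[0,0,-0.004,0,0,0,0.04],[0,0,-0.004,0,0,0,0.04],[0,0,-0.004,0,0,0,0.04],[0,0,0,0,0,0,0.04],[0,0,0,0,0,0,0.04]]

```text
t: 8.4
eef_pos: [567.5, -213.4, 61.0]
tcp_rot: [0.0, 1.0, 0.0, 0.0]
contact_force: [-0.2, -0.4, -0.4]
width: 0.575
```

Request:
play_rows:
  deltas:
    - [[0,0,0,0,0,0,0.085],[0,0,0,0,0,0,0.085],[0,0,0,0,0,0,0.085],[0,0,0.01,0,0,0,0.085],[0,0,0.03,0,0,0,0.085],[0,0,0.04,0,0,0,0.085],[0,0,0.04,0,0,0,0.085],[-0.027,0.047,0,0,0,0,0.085],[-0.027,0.047,0,0,0,0,0.085],[-0.027,0.047,0,0,0,0,0.085],[-0.027,0.047,0,0,0,0,0.085],[0,0,0,0,0,0,0.085],[0,0,0,0,0,0,0.085],[0,0,0,0,0,0,0.085],[0,0,0,0,0,0,0.085]]

```text
t: 10.28
eef_pos: [459.7, -26.0, 180.8]
tcp_rot: [-0.0, 1.0, -0.001, -0.0]
contact_force: [-0.1, 0.4, 0.3]
width: 0.996
```

Run:
```python
from h import *
s=snap('wrist','w5'); o=observe(); print(o['eef_pos'],o['t'])
x,y=479,-27
im=rect('w5',x,y,62,32); g=cv2.cvtColor(im,cv2.COLOR_BGR2GRAY); hsv=cv2.cvtColor(im,cv2.COLOR_BGR2HSV)
print([blobs(((g>th)&(hsv[...,1]<60)).astype(np.uint8)*255,x,y,32,amin=150) for th in(90,120)])
x,y=567,-213.5; 
im=rect('w5',x,y,72,32); g=cv2.cvtColor(im,cv2.COLOR_BGR2GRAY); hsv=cv2.cvtColor(im,cv2.COLOR_BGR2HSV)
print([blobs(((g>th)&(hsv[...,1]<60)).astype(np.uint8)*255,x,y,32,amin=150) for th in(90,120)])
```

```text
[459.62786977 -25.8855     180.77569925] 10.325
[[(480.9, -26.5, 23.8, 23.5, 90.0, 23.6)], [(480.8, -26.6, 23.0, 22.8, 90.0, 23.0)]]
[[(539.8, -201.2, 9.0, 39.5, 90.0, 18.1), (565.8, -206.9, 32.3, 14.1, 77.5, 20.8), (591.2, -192.8, 12.4, 30.1, 66.5, 15.9)], [(539.6, -201.1, 8.8, 39.2, 90.0, 17.7), (565.8, -207.0, 31.8, 13.7, 77.5, 20.3), (591.3, -192.9, 12.1, 29.8, 67.0, 15.7)]]
```

View pics/w5.png

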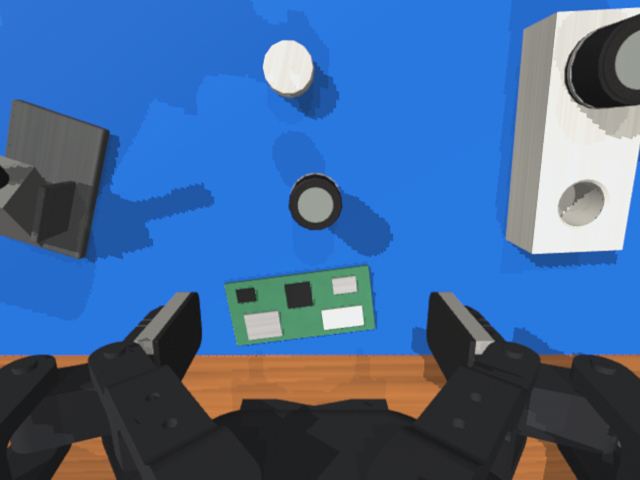

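The picture shows the wide eyepiece seated flush in the far bore, the narrow eyepiece's glass at (316,205) and the near bore at (582,203). Next I'll grasp the narrow one.

Request:
play_rows:
  deltas:
    - [[0.021,-0.001,-0.02,0,0,0,0.085],[0,0,-0.025,0,0,0,0.085],[0,0,-0.025,0,0,0,0.085],[0,0,-0.025,0,0,0,0.085],[0,0,-0.022,0,0,0,0.085],[0,0,-0.015,0,0,0,0.085],[0,0,0,0,0,0,0.085],[0,0,0,0,0,0,0.025],[0,0,0,0,0,0,0.025],[0,0,0,0,0,0,0.025],[0,0,0,0,0,0,0.025],[0,0,0,0,0,0,0.025],[0,0,0,0,0,0,0.025]]
  force: 40

```text
t: 11.95
eef_pos: [480.8, -26.4, 49.5]
tcp_rot: [0.0, 1.0, -0.0, 0.001]
contact_force: [-1.7, 1.1, 7.2]
width: 0.409
```

Request:
play_rows:
  deltas:
    - [[0,0,0.02,0,0,0,0.025],[0,0,0.03,0,0,0,0.025],[0,0,0.03,0,0,0,0.025],[-0.0005,-0.038,0,0,0,0,0.025],[-0.0005,-0.038,0,0,0,0,0.025],[-0.0005,-0.038,0,0,0,0,0.025],[-0.0005,-0.038,0,0,0,0,0.025],[-0.0011,-0.0393,0,0,0,0,0.025],[0,0,-0.02,0,0,0,0.025],[0,0,-0.012,0,0,0,0.025],[0,0,0,0,0,0,0.025],[0,0,0,0,0,0,0.025]]

```text
t: 13.45
eef_pos: [477.6, -217.4, 97.5]
tcp_rot: [0.0, 1.0, 0.0, 0.0]
contact_force: [0.7, -0.4, 0.3]
width: 0.407
```

Request:
play_rows:
  deltas:
    - [[0,0,-0.005,0,0,0,0.025],[0,0,-0.004,0,0,0,0.025],[0,0,-0.004,0,0,0,0.025],[0,0,-0.003,0,0,0,0.025],[0,0,0,0,0,0,0.025],[0,0,0,0,0,0,0.025]]

```text
t: 14.2
eef_pos: [477.4, -217.7, 81.0]
tcp_rot: [0.0, 1.0, -0.0, 0.0]
contact_force: [0.3, -0.1, -0.5]
width: 0.408
```

Request:
play_rows:
  deltas:
    - [[0,0,-0.005,0,0,0,0.025],[0,0,-0.005,0,0,0,0.025],[0,0,-0.005,0,0,0,0.025],[0,0,-0.005,0,0,0,0.025],[0,0,0,0,0,0,0.025],[0,0,0,0,0,0,0.025]]

```text
t: 14.95
eef_pos: [477.4, -217.7, 61.0]
tcp_rot: [0.0, 1.0, -0.0, 0.0]
contact_force: [0.7, -0.8, -0.2]
width: 0.41
```

Request:
play_rows:
  deltas:
    - [[0,0,0,0,0,0,0.085],[0,0,0,0,0,0,0.085],[0,0,0,0,0,0,0.085],[0,0,0.01,0,0,0,0.085],[0,0,0.03,0,0,0,0.085],[0,0,0.05,0,0,0,0.085],[0,0,0.05,0,0,0,0.085],[0,0,0,0,0,0,0.085],[0,0,0,0,0,0,0.085]]

```text
t: 16.08
eef_pos: [477.0, -217.4, 200.7]
tcp_rot: [-0.0, 1.0, -0.0, -0.0]
contact_force: [-0.4, -0.6, -0.6]
width: 0.997
```

Run:
```python
from h import *
s=snap('wrist','w6'); o=observe(); print(o['eef_pos'],o['t'])
for x,y in((567,-213.5),(477.3,-217.6)):
  im=rect('w6',x,y,72,30); g=cv2.cvtColor(im,cv2.COLOR_BGR2GRAY); hsv=cv2.cvtColor(im,cv2.COLOR_BGR2HSV)
  print([blobs(((g>th)&(hsv[...,1]<60)).astype(np.uint8)*255,x,y,30,amin=150) for th in(90,120)])
cv2.imwrite('pics/v6.png',cv2.imread('pics/w6.png')[60:400,180:460])
```

```text
[ 476.90126009 -217.33367906  200.09139121] 16.125
[[(567.4, -213.4, 32.5, 32.7, 45.0, 32.6), (566.9, -213.6, 49.2, 48.8, 0.0, 48.9), (566.1, -214.1, 60.0, 59.4, 87.8, 66.0)], [(567.4, -213.4, 32.2, 32.0, 45.0, 32.0), (567.0, -213.6, 49.7, 49.3, 45.0, 49.3), (566.1, -214.1, 60.0, 59.4, 87.8, 66.0)]]
[[(477.2, -217.6, 23.8, 23.5, 90.0, 23.6), (480.2, -217.6, 35.0, 38.8, 0.0, 36.8), (480.2, -218.1, 56.2, 59.6, 88.2, 63.8)], [(477.3, -217.5, 23.0, 22.8, 90.0, 23.0), (480.2, -217.6, 35.5, 39.2, 0.0, 37.3), (480.2, -218.1, 56.2, 59.6, 88.2, 63.8)]]
```

View pics/v6.png

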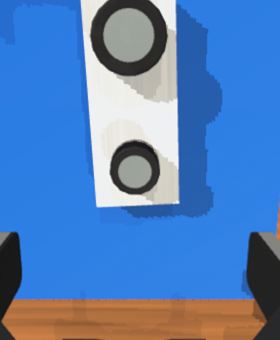

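Both eyepieces are home: the glass discs at z = 72 measure 32.0 and 23.0 mm, the sizes they should have if seated, at (567.4,-213.4) and (477.3,-217.5). Next, the pen.

Request:
play_rows:
  deltas:
    - [[0,0.039,0,0,0,0,0.085],[0,0.039,0,0,0,0,0.085],[0,0.039,0,0,0,0,0.085],[0,0.039,0,0,0,0,0.085],[0,0.039,0,0,0,0,0.085],[0,0.039,0,0,0,0,0.085],[0,0.039,0,0,0,0,0.085],[0,0.039,0,0,0,0,0.085],[0,0.039,0,0,0,0,0.085],[0,0.039,0.02,0,0,0,0.085],[0,0,0,0,0,0,0.085],[0,0,0,0,0,0,0.085],[0,0,0,0,0,0,0.085]]

```text
t: 17.75
eef_pos: [477.1, 171.4, 220.1]
tcp_rot: [0.0, 1.0, -0.001, -0.001]
contact_force: [-0.3, 0.3, -0.2]
width: 0.995
```

Run:
```python
from h import *
s=snap('wrist','w7'); o=observe(); print(o['eef_pos'],o['t'],proj('w7',[499.2,178.7,64]),proj('w7',[555,160,128]))
cv2.imwrite('pics/v7.png',cv2.resize(cv2.imread('pics/w7.png')[60:340,180:480],(643,600),interpolation=cv2.INTER_CUBIC))
```

```text
[477.22057402 171.51009305 220.27012028] 17.8 [304.52604142 194.34847567] [334.90315175 112.12064679]
```

View pics/v7.png

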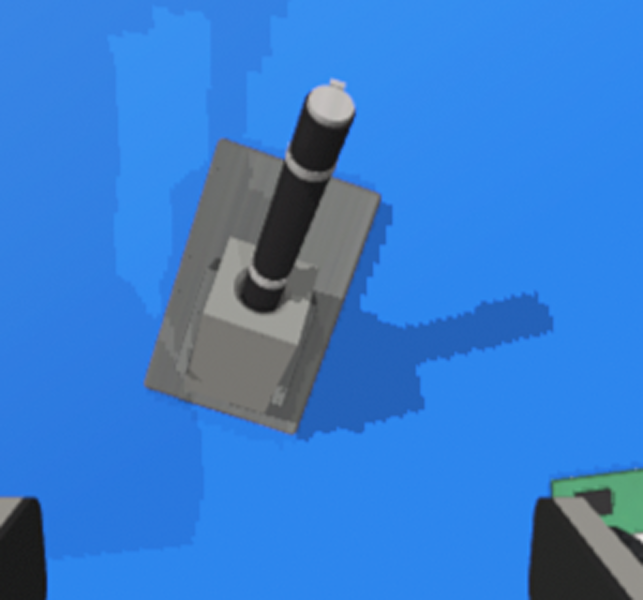

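The crop shows the pen tail at (330,105), the mouth at (263,290) and the base corners at (220,139), (381,195), (295,434) and (147,385).

Run:
```python
from h import *
P=lambda u,v,z: ray('w7',180+u*300/643,60+v*280/600,z)
c=[P(*a,10)[:2] for a in((220,139),(381,195),(295,434),(147,385))]
d=(c[0]+c[1]-c[2]-c[3])/2; print(np.hypot(*d),np.hypot(*(c[0]-c[1])),'psi',np.degrees(np.arctan2(d[1],d[0])))
ctr=sum(c)/4; print('ctr',ctr,'mouth from base',ctr+11*d/np.hypot(*d),'mouth',P(263,290,64))
for z in(124,128,132): print('tail',z,P(330,105,z))
psi=np.arctan2(d[1],d[0]); a=np.array([np.sin(.75)*np.cos(psi),np.sin(.75)*np.sin(psi),np.cos(.75)])
m=np.array([*(ctr+11*d/np.hypot(*d)),64]); print('tail pred',m+88*a,'axis',a)
print('img',[proj('w7',m+k*a) for k in(20,50,88)],'-> crop',[(proj('w7',m+k*a)-[180,60])*[643/300,600/280] for k in (20,50,88)])
```

```text
108.21585487677716 68.76830866297936 psi -18.499286460327053
ctr [488.59534883 182.97817522] mouth from base [499.0269525  179.48795391] mouth [498.45041992 180.08281305  64.        ]
tail 124 [556.88812122 160.33771086 124.        ]
tail 128 [556.64521247 160.54270829 128.        ]
tail 132 [556.40230371 160.74770572 132.        ]
tail pred [555.91163565 160.4553929  128.38862046] axis [ 0.64641685 -0.2162791   0.73168887]
img [array([308.91278991, 179.6669301 ]), array([318.5192085, 153.2737205]), array([334.14204493, 110.35066939])] -> crop [array([276.3030797 , 256.42913592]), array([296.89283689, 199.87225822]), array([330.37778297, 107.89429156])]
```

Request:
play_rows:
  deltas:
    - [[0.0141,-0.0028,0,0,0,-9.25,0.085],[0.0141,-0.0028,0,0,0,-9.25,0.085],[0.0141,-0.0028,0,2.272,6.791,0,0.085],[0.0141,-0.0028,0,2.272,6.791,0,0.085],[0.0141,-0.0028,0,2.272,6.791,0,0.085],[0.0141,-0.0028,0,2.272,6.791,0,0.085],[0.0141,-0.0028,0,2.272,6.791,0,0.085],[0.0141,-0.0028,0,2.272,6.791,0,0.085],[0,0,-0.018,0,0,0,0.085],[0,0,-0.018,0,0,0,0.085],[0,0,-0.018,0,0,0,0.085],[0,0,0,0,0,0,0.085],[0,0,0,0,0,0,0.085]]

```text
t: 19.42
eef_pos: [590.1, 150.1, 167.8]
tcp_rot: [-0.059, 0.919, -0.149, -0.361]
contact_force: [0.5, -0.7, 1.3]
width: 0.999
```

Run:
```python
from h import *
s=snap('wrist','w8'); o=observe(); print(o['eef_pos'],o['t'],o['joint_positions'].round(2))
w,x,y,z=o['tcp_rot']; R=Ro.from_quat([x,y,z,w]).as_matrix(); a=np.array([.6464,-.2163,.7317]); m=np.array([499,179.5,64])
print(R.round(3)); err=R[:,2]+a; print('zerr',err)
T=m+140*a; print('d to s=140',T-o['eef_pos'],'d to s=40',m+40*a-o['eef_pos'],'step per 10',-10*a)
rc=np.cross(R[:,2],-a); print('corr deg',np.degrees(rc))
for k in(10,30,60,88): print(k,proj('w8',m+k*a))
cv2.imwrite('pics/v8.png',cv2.imread('pics/w8.png')[40:440,120:520])
```

```text
[590.22417987 150.11071061 167.92801086] 19.475 [-0.02  0.96  0.79  0.23  2.11  1.91]
[[ 0.695 -0.317 -0.645]
 [-0.232 -0.948  0.216]
 [-0.68  -0.001 -0.733]]
zerr [ 0.00140172 -0.00023757 -0.00130357]
d to s=140 [-0.72817987 -0.89271061 -1.49001086] d to s=40 [-65.36817987  20.73728939 -74.66001086] step per 10 [-6.464  2.163 -7.317]
corr deg [0.0261152  0.10704373 0.00857277]
10 [315.85342394 229.62704609]
30 [316.04077914 236.93993081]
60 [316.38354447 250.31881459]
88 [316.79640994 266.43386098]
```

View pics/v8.png

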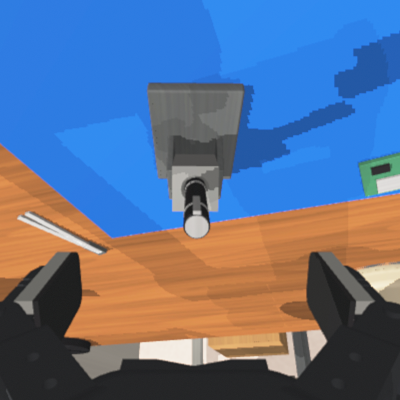

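The pen tail is at full-image (318,266), against a predicted (316.8,266.4), so it is aligned. I'll advance along the axis and grip.

Request:
play_rows:
  deltas:
    - [[-0.0082,0.0026,-0.0093,0,0,0,0.085],[-0.0082,0.0026,-0.0093,0,0,0,0.085],[-0.0082,0.0026,-0.0093,0,0,0,0.085],[-0.0082,0.0026,-0.0093,0,0,0,0.085],[-0.0082,0.0026,-0.0093,0,0,0,0.085],[-0.0082,0.0026,-0.0093,0,0,0,0.085],[-0.0082,0.0026,-0.0093,0,0,0,0.085],[-0.008,0.0026,-0.0093,0,0,0,0.085],[0,0,0,0,0,0,0.085],[0,0,0,0,0,0,0.085]]

```text
t: 20.72
eef_pos: [525.1, 170.7, 92.9]
tcp_rot: [-0.059, 0.919, -0.15, -0.361]
contact_force: [-0.5, -0.1, 0.7]
width: 0.996
```

Request:
play_rows:
  deltas:
    - [[0,0,0,0,0,0,0.005],[0,0,0,0,0,0,0.005],[0,0,0,0,0,0,0.005],[0,0,0,0,0,0,0.005],[0,0,0,0,0,0,0.005],[0,0,0,0,0,0,0.005],[0,0,0,0,0,0,0.005],[0,0,0,0,0,0,0.005]]
  force: 40

```text
t: 21.72
eef_pos: [524.8, 170.8, 92.6]
tcp_rot: [-0.059, 0.918, -0.15, -0.361]
contact_force: [1.2, 0.9, 1.0]
width: 0.151
```

Request:
play_rows:
  deltas:
    - [[0.0065,-0.0022,0.0073,0,0,0,0.005],[0.0065,-0.0022,0.0073,0,0,0,0.005],[0.0065,-0.0022,0.0073,0,0,0,0.005],[0.0065,-0.0022,0.0073,0,0,0,0.005],[0.0065,-0.0022,0.0073,0,0,0,0.005],[0.0065,-0.0022,0.0073,0,0,0,0.005],[0.0065,-0.0022,0.0073,0,0,0,0.005],[0.0065,-0.0022,0.0073,0,0,0,0.005],[0.0065,-0.0022,0.0073,0,0,0,0.005],[0.0065,-0.0022,0.0073,0,0,0,0.005],[0.0,0,0,0,0,0,0.005],[0.0,0,0,0,0,0,0.005],[0.0,0,0,0,0,0,0.005],[0.0,0,0,0,0,0,0.005]]

```text
t: 23.48
eef_pos: [589.6, 148.8, 165.4]
tcp_rot: [-0.059, 0.918, -0.15, -0.362]
contact_force: [-0.7, -0.0, 0.0]
width: 0.153
```

Run:
```python
from h import *
s=snap('wrist','w9'); s=snap('scene','s9'); o=observe(); print(o['eef_pos'],o['width'],o['contact_force'])
u=proj('s9',o['eef_pos']).astype(int)
a=cv2.imread('pics/w9.png')[100:460,160:480]; b=cv2.resize(cv2.imread('pics/s9.png')[u[1]-90:u[1]+90,u[0]-80:u[0]+80],(320,360),interpolation=cv2.INTER_CUBIC)
cv2.imwrite('pics/v9.png',np.hstack([a,b]))
```

```text
[589.64701891 148.81208301 165.48428613] 0.15086815824556674 [-0.64747563 -0.00622232 -0.90340696]
```

View pics/v9.png

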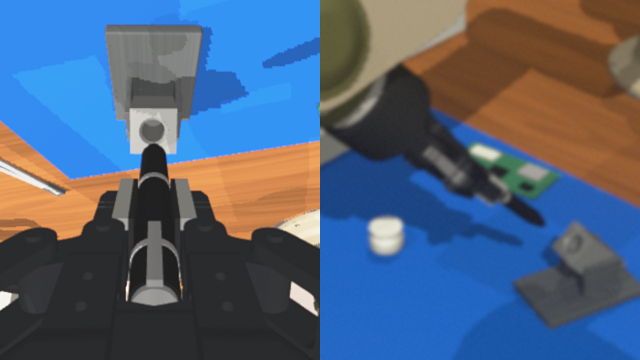

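The pen is held in line with the tool, with the bore visible and empty. I'll turn it upright and carry it over the wide eyepiece.

Request:
play_rows:
  deltas:
    - [[0,0,0.0075,-2.272,-6.791,0,0.005],[0,0,0.0075,-2.272,-6.791,0,0.005],[0,0,0.0075,-2.272,-6.791,0,0.005],[0,0,0.0075,-2.272,-6.791,0,0.005],[0,0,0.0075,-2.272,-6.791,0,0.005],[0,0,0.0075,-2.272,-6.791,0,0.005],[-0.0022,-0.0302,0,0,0,0,0.005],[-0.0022,-0.0302,0,0,0,0,0.005],[-0.0022,-0.0302,0,0,0,0,0.005],[-0.0022,-0.0302,0,0,0,0,0.005],[-0.0022,-0.0302,0,0,0,0,0.005],[-0.0022,-0.0302,0,0,0,0,0.005]]

```text
t: 25.08
eef_pos: [576.3, -33.4, 210.6]
tcp_rot: [-0.0, 0.987, -0.161, -0.0]
contact_force: [-0.9, -0.1, 0.1]
width: 0.151
```

Request:
play_rows:
  deltas:
    - [[-0.0015,-0.0302,0,0,0,0,0.005],[-0.0015,-0.0302,0,0,0,0,0.005],[-0.0015,-0.0302,0,0,0,0,0.005],[-0.0015,-0.0302,0,0,0,0,0.005],[-0.0015,-0.0302,0,0,0,0,0.005],[-0.0015,-0.0302,0,0,0,0,0.005],[0,0,0,0,0,0,0.005],[0,0,0,0,0,0,0.005],[0,0,0,0,0,0,0.005],[0,0,0,0,0,0,0.005],[0,0,0,0,0,0,0.005],[0,0,0,0,0,0,0.005]]

```text
t: 26.58
eef_pos: [567.5, -213.5, 210.5]
tcp_rot: [0.0, 0.987, -0.161, 0.0]
contact_force: [0.4, 0.3, -0.4]
width: 0.152
```

Run:
```python
from h import *
s=snap('wrist','w10'); s=snap('scene','s10'); o=observe(); p=o['eef_pos']; print(p,o['tcp_rot'],o['width'],o['t'],abs(o['dq']).max())
print(proj('s10',[567.3,-213.5,72]),proj('s10',[p[0],p[1],p[2]-92]),proj('s10',p),'wrist glass',proj('w10',[567.3,-213.5,72]))
u=np.array([228,200])
a=cv2.imread('pics/w10.png')[60:420,160:480]; b=cv2.resize(cv2.imread('pics/s10.png')[u[1]-90:u[1]+90,u[0]-80:u[0]+80],(320,360),interpolation=cv2.INTER_CUBIC)
cv2.imwrite('pics/v10.png',np.hstack([a,b]))
```

```text
[ 567.50924883 -213.61118563  210.53051246] [ 2.23023694e-05  9.86999131e-01 -1.60725585e-01  2.36128604e-05] 0.15176142819481206 26.675 0.0023463866616143174
[226.86375181 220.41210868] [224.2460236  202.62744272] [218.90298095 164.8048353 ] wrist glass [314.55896311 228.66876987]
```

The picture limit is used up, so I'll check the tip and the seating numerically.

Run:
```python
from h import *
im=cv2.imread('pics/s10.png'); g=cv2.cvtColor(im,cv2.COLOR_BGR2GRAY)
for r in range(184,232,3): print(r,' '.join(f'{v:3d}' for v in g[r,206:250:2]))
w=cv2.cvtColor(cv2.imread('pics/w10.png'),cv2.COLOR_BGR2GRAY); d=np.load('pics/w10.npz')
p=[567.5,-213.5]
for z in(118,125,135,150): print(z,proj('w10',[*p,z]))
for r in range(200,320,8): print(r,' '.join(f'{v:3d}' for v in w[r,270:362:5]))
```

```text
184 105 106 105  92  95 103 102  68  41  38  57  72  72  79  79  79  80  80  79  78  80  79
187 105 106 106  95  90  98 104  83  41  38  49  74  82  76  75  74  77  76  77  79  78  83
190 109 110 110 134 149 145 145 117  54  37  55  97  90  72  68  69  69  69  71  75  86 100
193 106 105 109 142 185 207 213 196  96  39  46  88  91  74  71  70  70  70  74  83 108 113
196 109 108 107 112 153 191 209 200 113  42  39  62  68  71  75  77  78  78  77  90 108 109
199 114 111 105  95  93  92  96  99  76  46  44  79  90  79  79  80  81  80  83  91 103 107
202 109 105 100  99  97  97  96  96  93  76  67 100  94  77  77  78  79  78  81  82  91 110
205 108 107 105 103 100 100 101 103 107 107 106 105  93  79  76  77  77  82  88 100 111 112
208 108 113 115 117 117 115 113 112 111 112 111 109 105  93  79  77  77  95 104 104  96  94
211 112 110 113 115 115 118 116 117 115 112 112 111 109  96  78  74  83  94  95  95  94  96
214 108 110 111 110 113 112 114 116 116 113 110 105  95  81  67  68  84  96  96 110 148 192
217 110 106 107 109 108 111 110  95  87  99 116 121 119 113  85  58  88 145 191 220 227 
[... 999 characters left out ...]
  48  57  54  99  34  31  24 178  54  55  51 219 219 232 231
256 130 131 132 120 247 248  49  36  33  32  27  28  47 210 218 219 220 232 231
264 132 131 131 132 235 247 231  35  34  31  28  18 246 246 247 247 247 247 247
272 131 132 131 132 122 248 159  35  78  80  30  26 247 247 247 247 247 247 247
280 132 132 142 137 138  35 150  40  28  27  27  92 204 119 135 133 247 247 247
288 132 132 138 138 139  39  26  29  29  27  29  27  55  53 138 138 245 247 247
296  42  48 138 138 122  36  26  29  26  29  27  27  30  37 138 137 137  38  38
304  43 129 138 138  75  32  26  28  27  28  28  28  26  39 138 138 138  37  37
312  43 139 138 137  40  29  28  28  28  28  28  26  24  41 128 138 138 102  37
```

The tip is at scene (225,203) and wrist (315,247), both within 1 px of the prediction. It is about 46 mm above the glass and centred, and the arm is still. Handing in.

```bash
python3 -c "
from workcell import *
print(job_done(), observe()['t'])"
```

```text
the job is handed in; nothing more can be done
the job is handed in; nothing more can be done
```

I've handed the job in at about 27 s of the 72 s allowed; no verdict was reported. Both eyepieces are home in the bores of the farther block (the one on the mat). The wide one is in the bore farther from the robot, the narrow one in the nearer bore. The pen was drawn out along its axis, turned upright, and is held with its tip over the wide eyepiece.

**Eyepieces:** after release, I measured the glass discs at the seated height (z = 72 mm). They came out 32 mm and 23 mm across, centred within about 1 mm of the bores. There was no noticeable contact force while lowering.

**Pen:** the tip shows within 1 px of the predicted spot in both the scene and wrist cameras. It is about 46 mm above the glass, within about 1 mm of its centre, and the tool points straight down. The arm was still and the grip steady at about 13 mm opening.

**Disagreements:**
- Bore positions measured from the bore rims and from the block's outline differed by about 1 mm. I used a value in between, and both eyepieces went in freely.
- The last picture could not be viewed because the 12-picture limit was reached, so the final check used pixel values only.
- I did not measure the bystanders again at the end, but no move came close to them or met unexpected force.

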